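# Hang the pipetting guide on the tube nest's twin pins

## Robot

A 6-joint arm with a two-finger parallel gripper is mounted at the origin on the work surface. World frame = base frame: x ahead of the robot, y to its left, z up, the work surface at z = 0. Lengths are in m, angles in rad, forces in N, time in s.
With the tool pointing down it reaches from about 0.25 to 0.725 m from the base axis. Payload 4 kg.
Tool frame: the origin (TCP) lies where the fingers leave the gripper's body, on its centre line; the fingertips stand 73 mm ahead of it and the grasp point (between the pads) lies 54 mm ahead of it (bot.tips_ahead is the z of the fingertips in the tool frame, in m); z points along the fingers, y is the direction in which the jaws open and shut (so a half turn about z gives the same grasp; the last joint's range is limited). The gripper opens to 85 mm and grips with 20 to 120 N. Pads are 22 mm wide; open, the fingers measure 114 mm over their backs; the gripper's body (76 mm by 85 mm) begins 54 mm behind the grasp point. The pads swing forward as they close: fully open they stand 13 mm farther back than shut.
Start: joints at [1.115, 0.241, 0.005, 1.335, 0, 1.571], TCP at [0.22, 0.449, 0.304] pointing down, gripper open.
Joint ranges: [-2.72, 2.72], [-1.05, 1.87], [-1.09, 1.28], [-1.99, 2.15], [-1.42, 1.44], [-3.14, 3.14]. Speed limits (rad/s): [2.79, 2.79, 3.14, 3.14, 3.14, 3.14].

## Interface

Orientations are given as a unit quaternion [x, y, z, w].
In Python, from workcell import readout, camera, get_calibration, order, bot gives the robot as it stands.
- The arm moves only by the tool send_rows, never from a script. Its argument "moves" is a list of rows, each a list of 3 entries, a list of its own where there are three numbers: the shift along the tool's x, y, z in mm, then the turn, a rotation vector about the tool's x, y, z in rad, then the finger opening in mm, from 0 to 85.4. In form: [[[dx, dy, dz], [ax, ay, az], grip], ...]. A call has 1 to 12 rows; each row is the pose to reach, as a shift and turn from the pose measured when the call began, along the tool's axes at that moment; what a row does not reach only later rows make up. A row lasts 1/12 s, in which the tool goes at most 41.7 mm and 7.16 degrees, less where a joint would pass 70% of its speed; a pose out of reach is approached as far as the arm can. A call with a gripper value outside its range is refused whole. The fingers move at their own pace and stop on an object; the grip force is fixed at half the most. Time passes only in rows, so rows that repeat a pose let the fingers close. It gives the time, the measured TCP pose, the force and the opening at its end, in the units of the state.
- readout.get_obs(): the state, without advancing time (a new reading comes with each control period).
- camera(name): name is "side" or "top" or "wrist"; returns the picture (420x560x3 uint8, red, green, blue); there is no depth.
- get_calibration(name): a dict with "fx", "fy", "cx", "cy" (pixels), "k1" (the pictures are not rectified: a ray, as slopes to the right and down, at radius r is drawn at 1 + k1 r^2 times it, then the intrinsics apply), "R" (3x3) and "t" (3): a world point X has camera coordinates R X + t. Camera axes: x right, y down, z forward; pixel columns grow to the right and rows downward; lengths in m; the calibration is good to about 2 mm. A picture is of the moment at which its call begins: read the wrist's pose just before it. get_calibration takes no time and is no camera call; for the wrist camera it gives the pose at the moment of the call.
- order.job_done(): hands the job in, once; it reports no verdict.
The state is a dict: "clock": time; "joint_pos": joint angles; "joint_vel": joint speeds; "tau": joint torques, N m; "eef_pos": TCP position; "tool_rot": TCP orientation; "ft_force": force on the tool from outside, world axes, zero at the start; "ft_torque": the same for the moment, N m; "grip_width": finger opening in m.
Only numpy, scipy, OpenCV 4.12 (cv2) and the standard library are available. Lean on these libraries where they do the work, as an engineer would, in place of code of your own. Each camera call takes 0.05 s, during which the arm holds its last target. There are 200 camera calls.

## Task

Pick up the blue pipetting guide plate by its yellow grip bar and hang it, grip upwards, on the two brass pins of the tube nest so that both pins come up through its two round holes; feel for the pins gently rather than forcing the plate against them. Then press it down past the two sprung rollers until it lies flat and fully home on the nest's rails, and let go, leaving the other things on the bench where they are.

Things in the scene. Friction and masses are not known exactly. Their poses are not given: they have to be found in the camera images.
- template: Loose blue guide plate, 84 (x) x 190 (y) x 6 (z) mm, 0.18 to 0.36 kg, flat on the bench at the start. Origin: centre of its underside; z up, y along its length. Two round holes, 10 mm, at (0, +-60) mm; two window slots 10 x 75 mm along y at x = +-22 mm (the pins do not meet them if the plate is held square). The same turned half round: either way will do.
- grip (a point): Middle of the guide's yellow grip bar, 46 mm above the guide's underside, axes as the guide's. The bar is 14 mm wide (x), 64 mm long (y) and 24 mm high (34 to 58 mm above the underside), on two posts at y = +-27 mm. Grip it across its width, fingers closing along x, firmly: pressing off-centre can twist the plate in a weak grip.
- hole_a (a point): Mouth of one round hole (10 mm diameter, through), in the guide's underside at (0, +60, 0) mm of the guide.
- hole_b (a point): Mouth of the other round hole (10 mm diameter, through), in the guide's underside at (0, -60, 0) mm of the guide.
- nest: Tube nest fixed to the bench: grey base 150 (x) x 205 (y) x 12 mm, pink tube rack in the middle. Origin: centre of its underside, z up. Two aluminium rails along y at x = +-36.5 mm, tops 30 mm above the bench, carry the guide. More than 60 N, even briefly, of plate against nest or pins is too much.
- seat (a point): Point of the nest on its middle axis at the height of the rail tops (30 mm above the bench), axes as the nest's. Fully home, the guide's origin is at this height and x, and along y at the pins' shift c (see pin_mid).
- pin_mid (a point): Middle of the carriage's slot (0, 0, 60) mm of the nest, at pin tip height. Brass pins, 8 mm thick, last 4 mm tapering to 6.6 mm, at y = c+60 and c-60 mm, x = 0 from here; shift c is -16 to +16 mm, different each time and NOT in this reading: see it, or feel for it by sliding or dabbing the plate along y on the tips. Carriage is clamped and does not slide.
- roller_right (a point): Axis of the nest's sprung black roller at its +x side, (47, 0, 41) mm of the nest; 14 mm diameter, 32 mm long (y), yields 8 mm outwards. The guide's edges meet both rollers with its underside 16 mm above the rail tops, pins already 14 mm through; about 5 to 15 N downwards drives it past, then they snap over its top edges.
- roller_left (a point): The same roller at the nest's -x side, at (-47, 0, 41) mm of the nest.
- tip_box: Bystander: orange box of pipette tips 80 x 115 x 45 mm; origin centre of underside.
- spray: Bystander: white spray bottle 72 mm across, 176 mm tall; origin centre of underside.
- jar: Bystander: amber jar with blue cap, 60 mm across, 85 mm tall; origin centre of underside.
Not all that is in view belongs to the job. Of the things shaped like the template, the blue one is meant.

How it is judged:
On the way, in this order (a step that is already met when the one before it is completed fails the run):
1. the guide plate is lifted clear of the bench (height (world z) of template above 0.055 m), for 0.1 s.
2. the guide plate is on both pins and pressed fully home on the rails (z of template in the frame of seat between -0.003 and 0.003 m and x of template in the frame of seat between -0.005 and 0.005 m and y of template in the frame of seat between -0.022 and 0.022 m and angle between template's own z axis and vertical below 0.05 rad and angle between the y axis of template and the y axis of nest, either way round below 0.06 rad), for 0.2 s.
At the end, for the whole second after the job is handed in: The guide lies flat on the nest's rails (within 3 mm of their height, tilt under 0.05 rad), square to the nest (within 0.06 rad) with both pins through its holes (so within 5 mm of the nest's middle across and 22 mm along), released and at rest; the bystanders are within 30 mm of where they were (all of step 2 and linear speed of template below 0.01 m/s and contact force between the fingers and template below 0.1 N and distance of each of tip_box, spray, jar from where it was at the start of the episode below 0.03 m); the robot touches nothing.
It fails at once if the guide plate is forced against the nest or its pins with more than 60 N (contact force between template and nest above 60 N).
It fails at once if a bystander is moved by more than 30 mm or knocked over (distance of any of tip_box, spray, jar from where it was at the start of the episode above 0.03 m or angle between any of tip_box, spray, jar's own z axis and vertical above 0.3 rad).
It also fails if it takes over 72 s, if anything falls off the work surface, if the arm or the gripper's body presses on something with over 40 N, if the wrist force passes 120 N, or if a joint passes its speed limit or range.

## Working session

There is one attempt and no reset: what is moved stays moved. The work goes in short steps, Python scripts to look and compute and a tool call to move; the robot and the scene stay as the last step left them, time stands still between calls to the robot, and variables do not carry over. Pictures are saved under pics/ and viewed, about 8 in all and at most 12, crops included, and the job is handed in when it is done.

Besides the shell and the picture viewer there is one more tool, called by a JSON object that holds its "method" and its "body", one argument or row to a line. send_rows: Moves the arm, as the interface text tells. Its arguments: {"type":"object","properties":{"moves":{"type":"array","items":{"type":"array"}}},"required":["moves"]}

```bash
mkdir -p pics; ls; python3 - <<'E'
from workcell import readout, camera, get_calibration, bot
import cv2,numpy as np
o=readout.get_obs();print(o['clock'],o['eef_pos'],o['tool_rot'],o['ft_force'],o['grip_width'])
for n in ("top","side"):
    im=camera(n);cv2.imwrite(f"pics/{n}0.png",im[:,:,::-1])
    c=get_calibration(n);print(n,c)
E
```

```text
pics
0.0 [0.21987696 0.44851564 0.30299218] [ 2.25951795e-01  9.74137895e-01 -1.04218232e-03 -2.50124186e-04] [-0.7270991   0.17702659  0.7250354 ] 0.08535187266337656
top {'fx': 527.1893262956579, 'fy': 527.1893262956579, 'cx': 291.06215564487366, 'cy': 215.4557819701275, 'k1': -0.05819735855056011, 'R': array([[ 0.01246936, -0.99989187,  0.00779493],
       [-0.98907665, -0.01347879, -0.14678457],
       [ 0.14687376, -0.00587948, -0.98913777]]), 't': array([0.02253167, 0.55265647, 1.55180621])}
side {'fx': 517.9623783571369, 'fy': 517.9623783571369, 'cx': 272.6756367626693, 'cy': 205.11982769216775, 'k1': -0.1103802695051145, 'R': array([[ 0.94323418, -0.33206932,  0.00626435],
       [-0.23636091, -0.6843887 , -0.68974316],
       [ 0.23332979,  0.64910868, -0.72402703]]), 't': array([-0.50141514,  0.1926255 ,  1.30172695])}
```

View pics/top0.png

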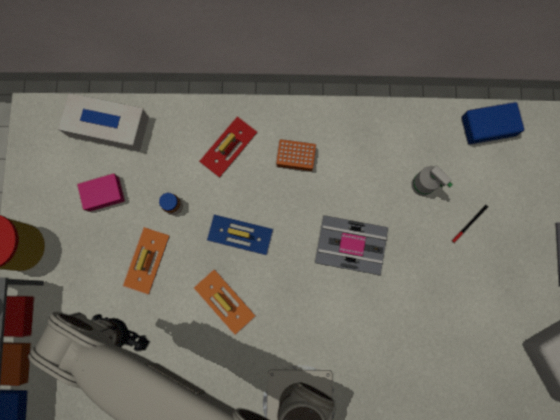

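View pics/side0.png

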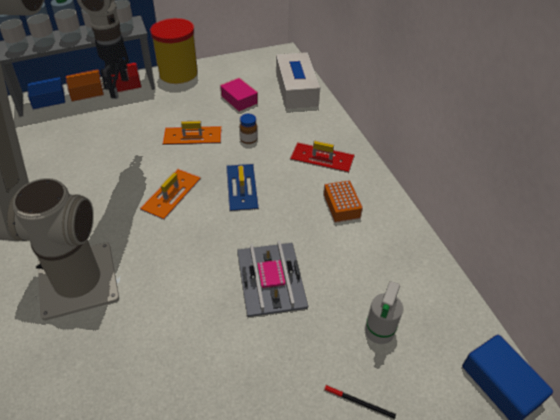

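The top view shows the blue plate at about (240,234) with its yellow bar. The nest is at (352,245) with the pink rack, and its long (y) axis runs roughly along image x. The side view agrees. The jar is at (170,203) in the top view, the tip box at (296,154), and the spray at (430,180).

```bash
cat > h.py <<'E'
import cv2,numpy as np
from workcell import readout,camera,get_calibration
from scipy.spatial.transform import Rotation as Rn
def rays(c,px):
    px=np.asarray(px,float).reshape(-1,2)
    K=np.array([[c['fx'],0,c['cx']],[0,c['fy'],c['cy']],[0,0,1]])
    u=cv2.undistortPoints(px.reshape(-1,1,2),K,np.array([c['k1'],0,0,0,0.])).reshape(-1,2)
    d=np.c_[u,np.ones(len(u))]@c['R']
    return -c['R'].T@c['t'],d
def onplane(c,px,z):
    o,d=rays(c,px); return (o+d*((z-o[2])/d[:,2])[:,None])[:,:2]
def blob(mask,roi=None):
    m=mask.astype(np.uint8)
    if roi: 
        k=np.zeros_like(m);x0,y0,x1,y1=roi;k[y0:y1,x0:x1]=1;m=m*k
    cs,_=cv2.findContours(m,cv2.RETR_EXTERNAL,cv2.CHAIN_APPROX_NONE)
    return max(cs,key=cv2.contourArea).reshape(-1,2)
def rect(c,px,z):
    p=onplane(c,px,z); (cx,cy),(w,h),a=cv2.minAreaRect((p*1000).astype(np.float32))
    if w>h: w,h,a=h,w,a+90   # a+90 : direction of long side h
    return np.round([cx,cy,w,h,(a+90)%180],1)  # mm, long-axis angle deg
def hsv(im): return cv2.cvtColor(im,cv2.COLOR_RGB2HSV).astype(int)
def toolmove(dp_world_mm,dyaw=0):
    o=readout.get_obs();R=Rn.from_quat(o['tool_rot'])
    return R.inv().apply(dp_world_mm)
E
python3 - <<'E'
from h import *
im=cv2.imread('pics/top0.png')[:,:,::-1].copy();c=get_calibration('top');H=hsv(im)
blue=(abs(H[...,0]-108)<14)&(H[...,1]>120)&(H[...,2]>50)
b=cv2.morphologyEx(blue.astype(np.uint8),cv2.MORPH_CLOSE,np.ones((5,5)))
print('plate',rect(c,blob(b,(200,205,280,262)),.006))
y=(abs(H[...,0]-25)<8)&(H[...,1]>130)&(H[...,2]>90)
print('grip',rect(c,blob(y,(215,215,265,250)),.058))
m=(H[...,0]>150)&(H[...,0]<175)&(H[...,1]>120)
print('pink',rect(c,blob(m,(320,220,385,270)),.03))
for p in [(245,150),(352,222),(370,222),(322,225),(300,245)]: print(p,H[p[1],p[0]],im[p[1],p[0]])
g=im.astype(int).max(2)<128
g=cv2.morphologyEx(g.astype(np.uint8),cv2.MORPH_CLOSE,np.ones((7,7)))
print('nest',rect(c,blob(g,(306,206,398,284)),.012))
crop=cv2.resize(im[195:295,190:400],None,fx=3.8,fy=3.8,interpolation=cv2.INTER_CUBIC);cv2.imwrite('pics/crop.png',crop[:,:,::-1])
E
```

```text
plate [496.7 186.7  78.4 183.6  77. ]
grip [496.4 185.5  12.3  60.2  76.7]
pink [ 474.9 -156.3   47.7   75.1   80. ]
(245, 150) [ 26  25 145] [145 143 131]
(352, 222) [45 10 50] [49 50 48]
(370, 222) [ 26  26 138] [138 136 124]
(322, 225) [15  5 99] [99 98 97]
(300, 245) [ 26  27 143] [143 141 128]
nest [ 469.3 -155.9  156.8  211.1   79.4]
```

View pics/crop.png

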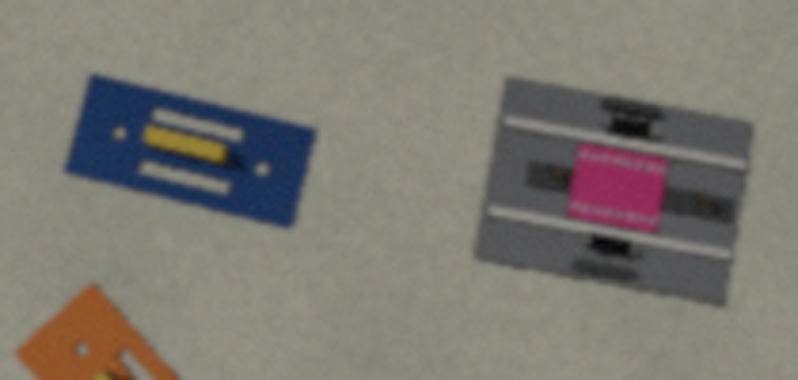

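The crop confirms the blue plate's holes at crop (120,133) and (262,168). The nest has its rails horizontal in the image, and the brass pins show faintly at about (562,175) and (708,203). I'll move above the plate and look with the wrist camera.

{"method": "send_rows", "body": {
  "moves": [
    [[-364,-114,53],[0,0,1.342],85],
    [[-364,-114,53],[0,0,1.342],85],
    [[-364,-114,53],[0,0,1.342],85],
    [[-364,-114,53],[0,0,1.342],85],
    [[-364,-114,53],[0,0,1.342],85],
    [[-364,-114,53],[0,0,1.342],85],
    [[-364,-114,53],[0,0,1.342],85],
    [[-364,-114,53],[0,0,1.342],85],
    [[-364,-114,53],[0,0,1.342],85],
    [[-364,-114,53],[0,0,1.342],85],
    [[-364,-114,53],[0,0,1.342],85],
    [[-364,-114,53],[0,0,1.342],85]
  ]
}}

```text
clock: 1.1
eef_pos: [0.4969, 0.1845, 0.2492]
tool_rot: [0.784, 0.621, -0.002, 0.0]
ft_force: [-0.2, 0.0, -0.6]
grip_width: 0.0847
```

```bash
cat > look.py <<'E'
from h import *
import sys
o=readout.get_obs();R=Rn.from_quat(o['tool_rot']);M=R.as_matrix()
print(o['clock'],o['eef_pos'],'ty yaw',np.degrees(np.arctan2(M[1,1],M[0,1])),'z',M[:,2],o['ft_force'],o['joint_pos'][5],o['grip_width'])
c=get_calibration('wrist');im=camera('wrist');np.savez('w.npz',im=im,**c)
cv2.imwrite(f'pics/{sys.argv[1]}.png',im[:,:,::-1])
E
python3 look.py w1;python3 - <<'E'
from h import *
d=np.load('w.npz');c={k:d[k] if d[k].ndim else float(d[k]) for k in d.files};im=c['im'];H=hsv(im)
y=(abs(H[...,0]-25)<8)&(H[...,1]>130)&(H[...,2]>90)
print('grip',rect(c,blob(y),.058))
blue=(abs(H[...,0]-108)<14)&(H[...,1]>120)&(H[...,2]>40)
b=cv2.morphologyEx(blue.astype(np.uint8),cv2.MORPH_CLOSE,np.ones((15,15)))
print('plate',rect(c,blob(b),.006))
E
```

```text
1.1 [0.49691538 0.18454885 0.24924933] ty yaw -13.240090997769816 z [-0.00282097 -0.00231202 -0.99999335] [-0.1732284   0.0351367  -0.57832353] 2.157994863991321 0.08470747157827103
grip [499.6 190.6  13.   62.7  76.8]
plate [499.9 190.2  83.3 188.6  76.8]
```

View pics/w1.png

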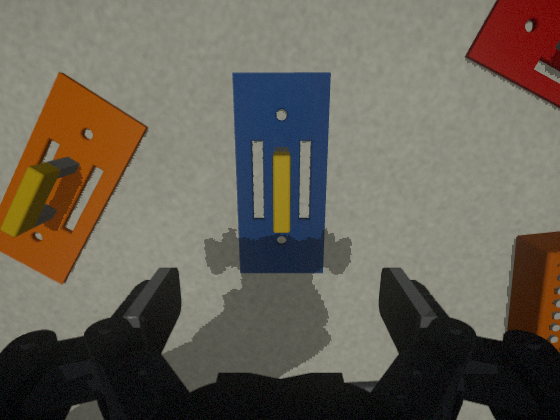

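The wrist view shows the blue plate centred under the tool, its bar at (282,192). It measures 83x189 mm at (500,190), matching the given size and agreeing with the top view to about 4 mm. Next I descend and grip.

{"method": "send_rows", "body": {
  "moves": [
    [[5,1,35],[0,0,0],85],
    [[5,1,70],[0,0,0],85],
    [[5,1,105],[0,0,0],85],
    [[5,1,130],[0,0,0],85],
    [[5,1,144],[0,0,0],85],
    [[5,1,149],[0,0,0],85],
    [[5,1,149],[0,0,0],50],
    [[5,1,149],[0,0,0],25],
    [[5,1,149],[0,0,0],0],
    [[5,1,149],[0,0,0],0],
    [[5,1,149],[0,0,0],0],
    [[5,1,149],[0,0,0],0]
  ]
}}

```text
clock: 2.15
eef_pos: [0.4989, 0.1897, 0.1017]
tool_rot: [0.782, 0.623, -0.001, 0.0]
ft_force: [-1.9, 0.1, 2.1]
grip_width: 0.0131
```

{"method": "send_rows", "body": {
  "moves": [
    [[0,0,0],[0,0,0],0],
    [[0,0,0],[0,0,0],0],
    [[0,0,0],[0,0,0],0],
    [[0,0,-5],[0,0,0],0],
    [[0,0,-20],[0,0,0],0],
    [[0,0,-40],[0,0,0],0],
    [[0,0,-70],[0,0,0],0],
    [[0,0,-100],[0,0,0],0],
    [[0,0,-120],[0,0,0],0],
    [[0,0,-120],[0,0,0],0],
    [[0,0,-120],[0,0,0],0],
    [[0,0,-120],[0,0,0],0]
  ]
}}

```text
clock: 3.15
eef_pos: [0.4981, 0.1896, 0.2204]
tool_rot: [0.782, 0.623, -0.002, 0.0]
ft_force: [-0.5, -0.5, -3.3]
grip_width: 0.013
```

```bash
python3 look.py w2; python3 - <<'E'
from h import *
c=get_calibration('wrist');im=cv2.imread('pics/w2.png')[:,:,::-1].copy();H=hsv(im)
o=readout.get_obs();print(c['R']@o['eef_pos']+c['t'])
blue=(abs(H[...,0]-108)<14)&(H[...,1]>120)&(H[...,2]>40)
b=cv2.morphologyEx(blue.astype(np.uint8),cv2.MORPH_CLOSE,np.ones((15,15)))
print('plate',rect(c,blob(b),o['eef_pos'][2]-.094))
E
```

```text
3.15 [0.49809682 0.18958223 0.22041101] ty yaw -12.964969307312902 z [-0.00255808 -0.00231434 -0.99999405] [-0.51669471 -0.45829797 -3.33256801] 2.161301781458673 0.013044449141877884
[-0.00044065  0.05159426  0.08890049]
plate [504.9 218.9  82.6 128.9  77. ]
```

View pics/w2.png

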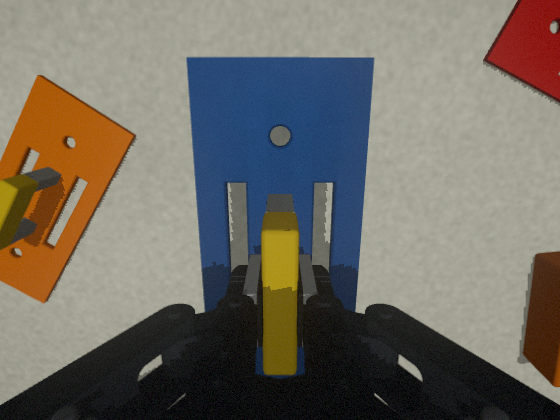

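The plate is held square: its far edge puts its centre within 1 mm of the tool. The measured hole is at (280,135). Now I'll carry it beside the nest so that the wrist camera sees the pins to the right of the plate.

{"method": "send_rows", "body": {
  "moves": [
    [[-20,-3,0],[0,0,0],0],
    [[-55,-7,0],[0,0,0],0],
    [[-92,-12,0],[0,0,-0.01],0],
    [[-129,-17,0],[0,0,-0.02],0],
    [[-166,-22,0],[0,0,-0.02],0],
    [[-203,-27,0],[0,0,-0.03],0],
    [[-240,-32,0],[0,0,-0.03],0],
    [[-277,-37,0],[0,0,-0.04],0],
    [[-314,-42,0],[0,0,-0.043],0],
    [[-351,-47,0],[0,0,-0.043],0],
    [[-385,-51,0],[0,0,-0.043],0],
    [[-408,-55,0],[0,0,-0.043],0]
  ]
}}

```text
clock: 4.2
eef_pos: [0.3506, -0.1977, 0.22]
tool_rot: [0.77, 0.639, -0.003, -0.001]
ft_force: [1.0, 1.4, -1.5]
grip_width: 0.0126
```

{"method": "send_rows", "body": {
  "moves": [
    [[-6,-1,0],[0,0,0],0],
    [[-6,-1,0],[0,0,0],0],
    [[-6,-1,0],[0,0,0],0],
    [[-6,-1,0],[0,0,0],0]
  ]
}}

```text
clock: 4.53
eef_pos: [0.3484, -0.2024, 0.2192]
tool_rot: [0.769, 0.639, -0.003, -0.002]
ft_force: [0.1, 0.2, -3.3]
grip_width: 0.0134
```

```bash
python3 look.py w3
```

```text
4.5333 [ 0.34840897 -0.20237584  0.2192311 ] ty yaw -10.56970014588931 z [-8.21143390e-03 -6.38621680e-04 -9.99966082e-01] [ 0.07829514  0.2415466  -3.31809299] 1.2317244092640136 0.013352091747284515
```

View pics/w3.png

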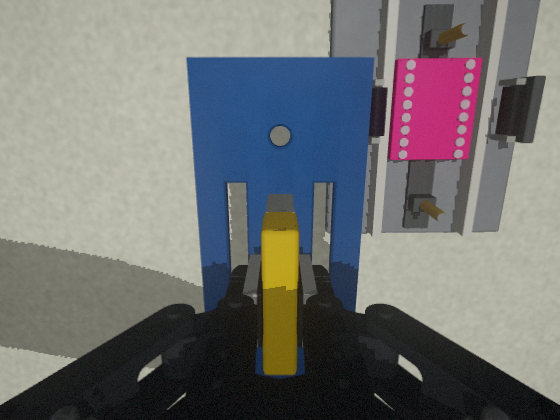

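The wrist view shows the nest at the right. The brass pins end near (464,30) and (440,213), the pink rack sits between them at x 390 to 480, and the rails run near columns 385 and 480. I'll zoom in on the pin tips.

```bash
python3 - <<'E'
from h import *
im=cv2.imread('pics/w3.png')
a=im[10:60,410:480];b=im[180:230,400:470]
cv2.imwrite('pics/tips.png',np.hstack([cv2.resize(x,None,fx=5.6,fy=5.6,interpolation=cv2.INTER_CUBIC) for x in (a,b)]))
H=hsv(im[:,:,::-1].copy());br=(abs(H[...,0]-18)<9)&(H[...,1]>110)&(H[...,2]>70)
c=get_calibration('wrist')
for roi in [(410,10,480,60),(400,180,470,230)]:
    p=blob(br,roi);print(p.min(0),p.max(0))
    for q in cv2.boxPoints(cv2.minAreaRect(p)): print(q,onplane(c,q,.06)*1000)
E
```

```text
[439  24] [466  43]
[436.08765   33.427826] [[ 462.6065123  -105.09451943]]
[461.81958   23.530918] [[ 478.17600716 -102.42097796]]
[466.20105  34.92267] [[ 480.57728056 -109.20569418]]
[440.46912   44.819576] [[ 464.89113096 -111.95142541]]
[420 201] [442 218]
[418.557   206.48996] [[ 444.68545836 -213.23052066]]
[424.28857 198.30203] [[ 448.9881931  -207.99394901]]
[442.61072 211.12753] [[ 461.06804875 -219.69008666]]
[436.87915 219.31546] [[ 456.80397708 -225.0737364 ]]
```

View pics/tips.png

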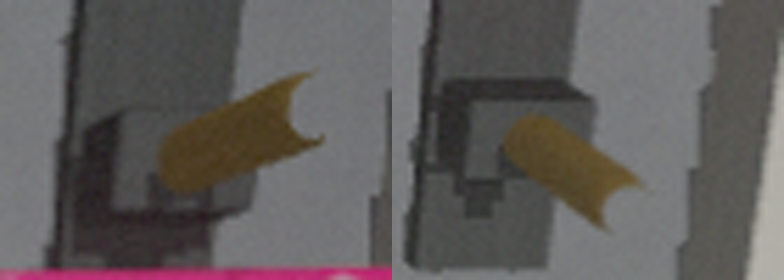

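The zoom shows each pin ending in a grey end face cut into the brass. The rim chords run (310,73)–(323,140) on the left tip and (647,188)–(608,232) on the right. That puts the face centres at image (466.6,29.1) and (442.0,217.5).

```bash
python3 - <<'E'
from h import *
c=get_calibration('wrist');o=readout.get_obs();M=Rn.from_quat(o['tool_rot']).as_matrix()
P=onplane(c,[(466.6,29.1),(442.0,217.5)],.06)*1000;d=P[0]-P[1]
yaw=np.degrees(np.arctan2(d[1],d[0]));m=P.mean(0)
print(P,np.linalg.norm(d),'yaw',yaw,'mid',m)
# top-view: same tips? nest rails lines for cross-check
im=cv2.imread('pics/w3.png')[:,:,::-1].copy();H=hsv(im)
pk=(H[...,0]>150)&(H[...,0]<175)&(H[...,1]>120)
for z in (.03,.04,.05): print('pink',z,rect(c,blob(pk),z))
e=o['eef_pos']*1000
sh=np.r_[m-e[:2],0];print('shift world',sh,'tool',M.T@sh,'turn tz',np.radians(np.degrees(np.arctan2(M[1,0],M[0,0]))-yaw))
ho=onplane(c,[(280,135)],o['eef_pos'][2]-.0957)*1000
print('hole top',ho, 'hole-tool in tool', M.T@np.r_[ho[0]-e[:2],0], 'tilt',M[:,2])
E
```

```text
[[ 480.9173207  -106.00929724]
 [ 460.42892997 -224.3642211 ]] 120.11520367780972 yaw 80.17887349099584 mid [ 470.67312534 -165.18675917]
pink 0.03 [ 470.5 -153.    61.2   71.1   80.2]
pink 0.04 [ 466.3 -152.    58.9   68.4   80.2]
pink 0.05 [ 462.2 -151.1   56.5   65.7   80.2]
shift world [122.02874933  37.08649779   0.        ] tool [ 58.76147355 113.19246     -0.99005395] turn tz -0.012362596689921011
hole top [[ 359.82322085 -142.17880339]] hole-tool in tool [ 6.11251810e+01  7.77758582e-03 -1.48681174e-01] tilt [-0.00780247 -0.0010227  -0.99996904]
```

The tip spacing comes out at 120.1 mm (120 expected), and the axis at 80.2° agrees with the pink rack. The shift is c ≈ −12 mm. I'll move over the pins at a safe height and check through the hole.

{"method": "send_rows", "body": {
  "moves": [
    [[10,20,0],[0,0,0],0],
    [[25,50,0],[0,0,-0.005],0],
    [[40,80,0],[-0.004,0.001,-0.012],0],
    [[52,103,0],[-0.0075,0.0024,-0.012],0],
    [[58,113,0],[-0.0075,0.0024,-0.012],0],
    [[58,113,0],[-0.0075,0.0024,-0.012],0],
    [[58,113,15],[-0.0075,0.0024,-0.012],0],
    [[58,113,30],[-0.0075,0.0024,-0.012],0],
    [[58,113,42],[-0.0075,0.0024,-0.012],0],
    [[58,113,45],[-0.0075,0.0024,-0.012],0],
    [[58,113,45],[-0.0075,0.0024,-0.012],0],
    [[58,113,45],[-0.0075,0.0024,-0.012],0]
  ]
}}

```text
clock: 5.58
eef_pos: [0.4696, -0.1658, 0.1738]
tool_rot: [0.765, 0.644, -0.0, -0.0]
ft_force: [-0.0, 0.2, -2.1]
grip_width: 0.013
```

```bash
python3 look.py w4; python3 - <<'E'
from h import *
o=readout.get_obs();e=o['eef_pos']*1000;M=Rn.from_quat(o['tool_rot']).as_matrix()
sh=np.r_[np.array([470.67,-165.19])-e[:2],0];print('to mid, tool',M.T@sh,'turn',np.degrees(np.arctan2(M[1,0],M[0,0]))-80.18)
im=cv2.imread('pics/w4.png');cv2.imwrite('pics/w4c.png',np.hstack([cv2.resize(im[100:170,245:315],(390,390),interpolation=cv2.INTER_CUBIC),cv2.resize(im[:,:],(390,390))]))
E
```

```text
5.5833 [ 0.46961508 -0.16581179  0.1738266 ] ty yaw -9.831410761612588 z [-3.25459583e-04 -2.19737529e-05 -9.99999947e-01] [-0.01623949  0.2147785  -2.07149021] 1.403030423318507 0.013019162534689398
to mid, tool [9.08812548e-01 4.30755529e-01 1.43178989e-04] turn -0.016400764882419594
```

View pics/w4c.png

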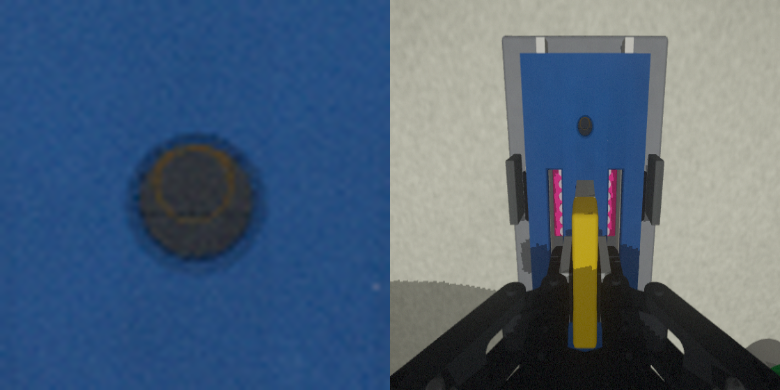

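Through the hole (crop centre 195,197) the pin's end ring is visible at crop (197,183), so the pin lies nearly under it. I'll convert this to an offset.

```bash
python3 - <<'E'
from h import *
c=get_calibration('wrist');o=readout.get_obs();e=o['eef_pos']*1000;M=Rn.from_quat(o['tool_rot']).as_matrix()
t=onplane(c,[(245+197/5.571,100+183/5.571)],.06)*1000;h=onplane(c,[(245+195/5.571,100+197/5.571)],e[2]/1000-.0957)*1000
for n,p in(('tip',t),('hole',h)):print(n,p,M.T@np.r_[p[0]-e[:2],0])
E
```

```text
tip [[ 481.51572868 -106.21191307]] [ 6.08727286e+01  1.04151366e+00 -1.76990771e-02]
hole [[ 481.33082699 -105.90526808]] [ 6.11432780e+01  8.06944441e-01 -1.80124542e-02]
```

It's aligned to about 0.4 mm. I'll descend gently onto the tips.

{"method": "send_rows", "body": {
  "moves": [
    [[0,0,4],[0,0,0],0],
    [[0,0,8],[0,0,0],0],
    [[0,0,10],[0,0,0],0],
    [[0,0,12],[0,0,0],0],
    [[0,0,14],[0,0,0],0],
    [[0,0,15],[0,0,0],0],
    [[0,0,16],[0,0,0],0],
    [[0,0,16],[0,0,0],0]
  ]
}}

```text
clock: 6.3
eef_pos: [0.47, -0.166, 0.158]
tool_rot: [0.765, 0.644, 0.0, 0.0]
ft_force: [0.6, 0.4, -3.0]
grip_width: 0.0128
```

There's no resistance with the tips entered 4 mm. I continue to just above the rollers.

{"method": "send_rows", "body": {
  "moves": [
    [[0,0,2],[0,0,0],0],
    [[0,0,4],[0,0,0],0],
    [[0,0,6],[0,0,0],0],
    [[0,0,8],[0,0,0],0],
    [[0,0,9],[0,0,0],0],
    [[0,0,9],[0,0,0],0]
  ]
}}

```text
clock: 6.8
eef_pos: [0.4698, -0.1659, 0.1486]
tool_rot: [0.765, 0.644, -0.0, -0.0]
ft_force: [0.9, -0.3, -1.8]
grip_width: 0.0129
```

{"method": "send_rows", "body": {
  "moves": [
    [[0,0,1.5],[0,0,0],0],
    [[0,0,3],[0,0,0],0],
    [[0,0,4],[0,0,0],0],
    [[0,0,5],[0,0,0],0],
    [[0,0,6],[0,0,0],0],
    [[0,0,7],[0,0,0],0],
    [[0,0,8],[0,0,0],0],
    [[0,0,9],[0,0,0],0]
  ]
}}

```text
clock: 7.47
eef_pos: [0.4696, -0.1659, 0.1392]
tool_rot: [0.765, 0.644, -0.0, -0.0]
ft_force: [-0.2, -0.8, -1.3]
grip_width: 0.0129
```

{"method": "send_rows", "body": {
  "moves": [
    [[0,0,1],[0,0,0],0],
    [[0,0,2],[0,0,0],0],
    [[0,0,3],[0,0,0],0],
    [[0,0,4],[0,0,0],0],
    [[0,0,5],[0,0,0],0],
    [[0,0,6],[0,0,0],0],
    [[0,0,6.5],[0,0,0],0]
  ]
}}

```text
clock: 8.05
eef_pos: [0.4695, -0.1659, 0.1323]
tool_rot: [0.765, 0.644, -0.0, -0.0]
ft_force: [0.1, 0.2, -3.6]
grip_width: 0.0132
```

{"method": "send_rows", "body": {
  "moves": [
    [[0,0,0.7],[0,0,0],0],
    [[0,0,1.4],[0,0,0],0],
    [[0,0,2],[0,0,0],0],
    [[0,0,2],[0,0,0],0]
  ]
}}

```text
clock: 8.38
eef_pos: [0.4696, -0.1658, 0.1317]
tool_rot: [0.765, 0.644, -0.0, -0.0]
ft_force: [-2.4, 0.7, 5.0]
grip_width: 0.013
```

```bash
python3 look.py w5
```

```text
8.3833 [ 0.46963044 -0.16583237  0.13167016] ty yaw -9.834533528285439 z [-2.53155875e-04 -9.55193827e-05 -9.99999963e-01] [-2.41745515  0.68313349  4.96131704] 1.4030772082749197 0.013034353547118703
```

View pics/w5.png

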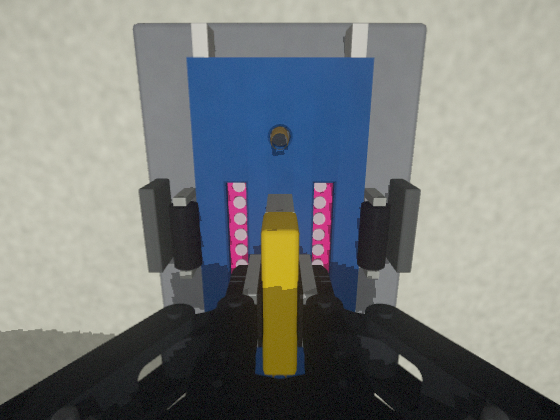

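A pin stands through the visible hole (280,137) and both rollers sit over the plate's edges. The rails push back by about 8 N with the underside at 30 mm. I'll press slightly more, hold, open partly, and rise.

{"method": "send_rows", "body": {
  "moves": [
    [[0,0,1],[0,0,0],0],
    [[0,0,1.5],[0,0,0],0],
    [[0,0,1.5],[0,0,0],0],
    [[0,0,1.5],[0,0,0],0]
  ]
}}

```text
clock: 8.77
eef_pos: [0.4697, -0.1659, 0.1317]
tool_rot: [0.765, 0.644, 0.0, 0.001]
ft_force: [-4.2, 2.1, 9.2]
grip_width: 0.0133
```

{"method": "send_rows", "body": {
  "moves": [
    [[0,0,0],[0,0,0],10],
    [[0,0,0],[0,0,0],20],
    [[0,0,0],[0,0,0],30],
    [[0,0,0],[0,0,0],36],
    [[0,0,0],[0,0,0],36],
    [[0,0,0],[0,0,0],36],
    [[0,0,-10],[0,0,0],36],
    [[0,0,-30],[0,0,0],36],
    [[0,0,-60],[0,0,0],36],
    [[0,0,-90],[0,0,0],36],
    [[0,0,-110],[0,0,0],36],
    [[0,0,-110],[0,0,0],36]
  ]
}}

```text
clock: 9.77
eef_pos: [0.4721, -0.1667, 0.2474]
tool_rot: [0.765, 0.644, 0.003, 0.005]
ft_force: [0.9, -0.6, -1.0]
grip_width: 0.0362
```

```bash
python3 look.py w6; python3 - <<'E'
from h import *
im=cv2.imread('pics/w6.png')[:,:,::-1].copy();H=hsv(im);c=get_calibration('wrist')
blue=(abs(H[...,0]-108)<14)&(H[...,1]>120)&(H[...,2]>40)
b=cv2.morphologyEx(blue.astype(np.uint8),cv2.MORPH_CLOSE,np.ones((25,25)))
print('plate',rect(c,blob(b),.036))
y=(abs(H[...,0]-25)<8)&(H[...,1]>130)&(H[...,2]>90);print('grip',rect(c,blob(y),.088))
t=camera('top');cv2.imwrite('pics/top1.png',t[:,:,::-1])
t0=cv2.imread('pics/top0.png')[:,:,::-1].astype(int);D=abs(t.astype(int)-t0).max(2)
for n,(x,y) in dict(tip_box=(296,154),spray=(430,180),jar=(170,203)).items(): print(n,(D[y-20:y+20,x-22:x+22]>40).mean())
E
```

```text
9.7667 [ 0.47214524 -0.1666914   0.24744283] ty yaw -9.834334515556831 z [ 0.01061332 -0.00396    -0.99993584] [ 0.87176692 -0.63010437 -0.95043536] 1.4031510585076414 0.03620958134646366
plate [ 468.7 -163.7   83.1  187.3   80.1]
grip [ 469.  -161.6   12.9   65.5   80.3]
tip_box 0.0
spray 0.0
jar 0.0
```

View pics/w6.png

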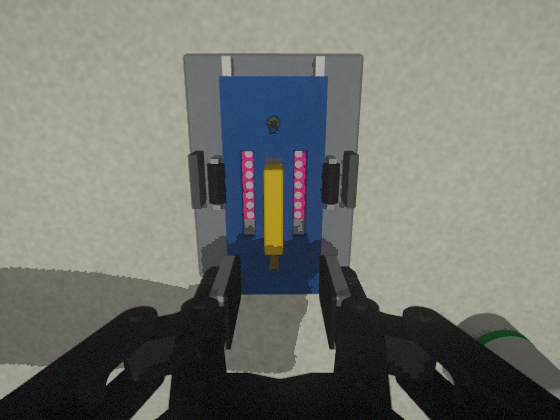

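The final view shows the plate flat and square between the rails, rollers over its edges, pins in the holes at (273,123) and (274,262), and the gripper clear.

```bash
python3 -c "
from workcell import order
print(order.job_done())"
```

```text
the job is handed in; nothing more can be done
None
```

The blue plate is on both brass pins, pressed past the rollers onto the rails and released. I handed the job in at about 10 s on the clock; no verdict is reported.

**What I did**
- I gripped the plate by its yellow bar and carried it to the nest.
- From the wrist picture the pins stood 120.1 mm apart (120 expected), shifted about 12 mm towards the nest's −y end. Sighting one tip through its hole put the plate within about 0.4 mm of it.
- The plate slid onto the pins with no noticeable resistance. It then went past the rollers and was pressed onto the rails; readings between moves never went above about 13 N of downward push.

**Last checks**
- **Height:** the underside was at about 30 mm when pressed, worked out from the tool height.
- **Position:** the final wrist picture puts the plate at (469, −164) mm, 80.1° round. The pins had measured (471, −165) mm and 80.2°.
- **Rollers and pins:** both rollers lie over the plate's edges. One pin is clearly through its hole; the other also looks through, but is partly in shadow.
- **Bystanders:** the top picture shows no change around the tip box, spray or jar.
- **Gripper:** clear of everything, well above the plate.

**Small disagreements**
- The top camera had placed the plate about 4 mm from where the wrist camera saw it; I went by the wrist camera.
- After the lift the tool tilted by about 0.01 rad, which does not affect the plate.

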